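Lay out the cooker parts on the turntable

ROBOT

A 6-joint arm with a two-finger parallel gripper is mounted at the origin on the work surface. World frame = base frame: x ahead of the robot, y to its left, z up, the work surface at z = 0. Lengths are in mm, angles in degrees, forces in N, time in s.
With the tool pointing down it reaches from about 325 to 775 mm from the base axis. Payload 5.5 kg.
Tool frame: the origin (TCP) lies midway between the tips of the shut fingers; the grasp point (between the pads) lies 19 mm behind it; x points along the fingers, y is the direction in which the jaws open and shut, and the axes are right-handed (so a half turn about x gives the same grasp; the last joint's range is limited). The gripper opens to 88 mm and grips with 3 to 60 N. Pads are 20 mm wide; open, the fingers measure 115 mm over their backs; the gripper's body (75 mm by 178 mm) begins 61 mm behind the grasp point.
Start: joints at [62.756, 5.22, 70.514, -0, 104.267, -3.249], TCP at [244.005, 548.159, 222.631] pointing down, gripper open.
Joint ranges: [-164.24, 164.24], [-49.07, 125.15], [9.68, 141.18], [-86.29, 266.29], [3.28, 154.24], [-151.56, 151.56]. Speed limits (degrees/s): [147.25, 147.25, 172.46, 180, 180, 180].

INTERFACE

Orientations are given as a 3x3 rotation matrix whose columns are the frame's x, y, z axes.
In Python, from cell import * gives the robot as it stands.
- The arm moves only by the shell command python3 -m crank 'ROWS'. ROWS is JSON, a list of rows, each an object of numbers: "x", "y", "z": the shift along the tool's x, y, z in mm; "ax", "ay", "az": the turn, a rotation vector about the tool's x, y, z in units of 5 degrees (1.0 is 5 degrees); "gripper": the closure, from 0 (fully open) to 1 (shut). A call has 1 to 20 rows; each row shifts and turns the commanded pose from where the row before left it, along the tool's axes as they then stand; what a row does not reach is not made up. A row lasts 1/10 s, in which the tool goes at most 50 mm and 8.59 degrees, less where a joint would pass 70% of its speed; a pose out of reach is approached as far as the arm can. A call with a gripper value outside its range is refused whole. The fingers move at their own pace and stop on an object; the grip force is fixed at half the most. Time passes only in rows, so rows that do not move let the fingers close. It gives the time, the measured TCP pose, the force and the opening at its end, in the units of the state.
- sense(): the state, without advancing time (a new reading comes with each control period).
- get_image(name): name is "scene" or "top" or "wrist"; returns (picture, depth): 384x512x3 uint8, red, green, blue; 384x512 float32, mm along the optical axis (not along the pixel's ray), 0 where there is no reading.
- calibration(name): a dict with "K" (3x3 intrinsics, pixels), "extrinsics" (4x4, takes a point from camera to world coordinates); the wrist camera has in their place "tool_from_camera" (4x4, takes a point from camera to tool coordinates, whose origin is the TCP and whose axes are the tool frame's). Camera axes: x right, y up, looking along -z (the intrinsics and any distortion apply to the point x, -y, -z); pixel columns grow to the right and rows downward; lengths in mm; the calibration is good to about 2 mm. The wrist camera is an equidistant fisheye: a pixel r from the principal point sees the ray r / f radians off the axis. A picture is of the moment at which its call begins: read the wrist's pose just before it. calibration takes no time and is no camera call.
- sign_off(): hands the job in, once; it reports no verdict.
The state is a dict: "time_s": time; "qpos": joint angles; "joint_velocities": joint speeds; "effort": joint torques, N m; "position": TCP position; "orientation": TCP orientation; "ft_force": force on the tool from outside, world axes, zero at the start; "ft_torque": the same for the moment, N m; "grip_width": finger opening in mm.
Only numpy, scipy, OpenCV 4.12 (cv2) and the standard library are available. Lean on these libraries where they do the work, as an engineer would, in place of code of your own. Each camera call takes 0.05 s, during which the arm holds its last target. There are 200 camera calls.

TASK

Put the washed things away on the turntable, leaving the steel bowl and the blue container where they stand: lay the grey gasket ring flat in the bowl, stand the whistle upright in the middle of the container's lid, and stand the cup upright on the turntable midway between bowl and container, in line with them. Lay the wooden churner flat on the turntable in front of that row (on the robot's side), parallel to the row and with its middle squarely in front of the cup. Do not disturb the oil bottle, the tumbler or the spice jar.

Things in the scene. Friction and masses are not known exactly. Their poses are not given: they have to be found in the camera images.
- turntable: White round turntable, 370 mm across, platter top 25 mm above the counter; its foot is fixed (this body), the platter turns only against stiff friction (0.5 N m). Origin: on its axis at counter height. x points away from the robot to the backsplash (turned up to 17 degrees); y is parallel to the row bowl-container, which stands 30 mm behind the axis (x = +30 mm).
- bowl: Shallow round steel bowl, standing on the platter, 132 mm across the rim, 34 mm high; flat inner floor 4 mm above its underside and about 114 mm across; walls 3 mm. 0.35 kg, loose. Origin: centre of its underside, z up. It stands 240 mm from the container, centre to centre; which of the two is on the left varies.
- container: Round blue plastic container with its lid shut, standing on the platter, 120 mm across the lid, 74 mm high, the lid's top flat; a small tab at the front. 0.5 kg, loose. Origin: centre of its underside, z up (the lid's top is 74 mm above it).
- gasket: Grey rubber gasket ring lying flat on the counter: 62 mm outside, 40 mm inside, so its band is 11 mm wide, and 12 mm high. 0.03 kg. Origin: centre of its underside, z up. Can be pinched across its band, one finger inside the ring.
- whistle: Steel cooker whistle (a small turned weight) standing upright on the counter: 44 mm high, foot 30 mm across and 9 mm high, above it (13 to 36 mm up) a straight body 24 mm across, tapering at the top. 0.07 kg. Origin: centre of its underside, z up.
- cup: White ceramic cup without handle, standing upright on the counter: 65 mm high, 58 mm across from 15 mm up to the rim (48 mm at the foot), walls 4 mm, open at the top. 0.16 kg. Origin: centre of its underside, z up.
- churner: Wooden churner lying on the counter, 190 mm long along its x axis: a round stick 16 mm thick, with a four-lobed head (40 mm long) at its +x end and a round knob (30 mm long) at its -x end, both 36 mm high as it lies. 0.08 kg; balances near its origin. Origin: mid length, on the stick's axis, 18 mm above what it lies on; z up.
- oil_bottle: Bystander: green glass oil bottle with a black cap, 64 mm across, 190 mm high, on the counter. Origin: centre of its underside.
- tumbler: Bystander: steel drinking tumbler, 68 mm across the rim, 100 mm high, on the counter. Origin: centre of its underside.
- spice_jar: Bystander: small amber spice jar with a steel lid, 48 mm across, 80 mm high, on the counter. Origin: centre of its underside.
There are look-alikes about, which are no part of the job. Several things look just like the gasket: the one meant starts farthest to the robot's left. Leave any turquoise look-alike of the cup alone.

How it is judged (in metres and radians):
At the end, for the whole second after the job is handed in: Ring flat on the bowl floor; whistle upright on the lid within 15 mm of its middle; cup upright, within 135 mm of bowl and container and 20 mm of their line; churner flat 50-145 mm before the axis, 50 mm sideways, 15 deg; bowl and container upright, moved under 20 mm; all at rest (horizontal distance between gasket and bowl below 0.03 m and angle between the z axis of gasket and the z axis of bowl, either way round below 0.15 rad and ((z of gasket in the frame of bowl between -0.003 and 0.01 m and angle between gasket's own z axis and vertical below 0.2 rad) or (z of gasket in the frame of bowl between 0.01 and 0.021 m and angle between gasket's own z axis and vertical above 2.9 rad)) and horizontal distance between whistle and container below 0.015 m and z of whistle in the frame of container between 0.068 and 0.08 m and angle between each of whistle, cup's own z axis and vertical below 0.12 rad and horizontal distance between cup and bowl below 0.135 m and horizontal distance between cup and container below 0.135 m and x of cup in the frame of turntable between 0.01 and 0.05 m and z of cup in the frame of turntable between 0.019 and 0.031 m and x of churner in the frame of turntable between -0.145 and -0.05 m and y of churner in the frame of turntable between -0.05 and 0.05 m and z of churner in the frame of turntable between 0.034 and 0.052 m and angle between churner's own x axis and vertical between 1.45 and 1.69 rad and angle between the x axis of churner and the y axis of turntable, either way round below 0.26 rad and distance of each of bowl, container from where it was at the start of the episode below 0.02 m and angle between each of bowl, container's own z axis and vertical below 0.1 rad and linear speed of each of gasket, whistle, cup, churner, bowl, container below 0.02 m/s); the robot touches nothing.
It fails at once if the oil bottle is moved more than 30 mm or tipped (distance of oil_bottle from where it was at the start of the episode above 0.03 m or angle between oil_bottle's own z axis and vertical above 0.3 rad).
It fails at once if the steel tumbler is moved more than 30 mm or tipped (distance of tumbler from where it was at the start of the episode above 0.03 m or angle between tumbler's own z axis and vertical above 0.3 rad).
It fails at once if the spice jar is moved more than 30 mm or tipped (distance of spice_jar from where it was at the start of the episode above 0.03 m or angle between spice_jar's own z axis and vertical above 0.3 rad).
It also fails if it takes over 99 s, if anything falls off the work surface, if the arm or the gripper's body presses on something with over 40 N, if the wrist force passes 120 N, or if a joint passes its speed limit or range.

## Working session

There is one attempt and no reset: what is moved stays moved. The work goes in short steps, Python scripts to look and compute and a shell command to move; the robot and the scene stay as the last step left them, time stands still between calls to the robot, and variables do not carry over. Pictures are saved under pics/ and viewed, about 12 in all and at most 16, crops included, and the job is handed in when it is done.

```bash
mkdir -p pics; ls; python3 - <<'E'
from cell import *
import cv2,numpy as np
for n in("scene","top"):
    im,d=get_image(n); cv2.imwrite(f"pics/{n}0.png",im[...,::-1]); np.savez(f"pics/{n}0.npz",im=im,d=d)
    c=calibration(n); print(n,c)
print(calibration("wrist")); print(sense())
E
```

```text
pics
scene {'K': array([[435.53434768,   0.        , 261.06318535],
       [  0.        , 435.53434768, 196.38176299],
       [  0.        ,   0.        ,   1.        ]]), 'extrinsics': array([[-2.22668068e-01, -8.24820100e-01,  5.19702543e-01,
         1.10249978e+03],
       [ 9.74867493e-01, -1.92340165e-01,  1.12421668e-01,
         1.76472578e+02],
       [ 7.23202141e-03,  5.31673831e-01,  8.46918317e-01,
         1.01423180e+03],
       [ 0.00000000e+00,  0.00000000e+00,  0.00000000e+00,
         1.00000000e+00]])}
top {'K': array([[411.70844496,   0.        , 257.31606817],
       [  0.        , 411.70844496, 186.32981582],
       [  0.        ,   0.        ,   1.        ]]), 'extrinsics': array([[-2.90144654e-02,  9.97133837e-01, -6.98732547e-02,
         4.17397776e+02],
       [-9.99545488e-01, -2.83701931e-02,  1.01955814e-02,
         6.10876335e+01],
       [ 8.18404145e-03,  7.01373158e-02,  9.97503774e-01,
         1.32814853e+03],
       [ 0.00000000e+00,  0.00000000e+00,  0.00000000e+00,
         1.00000000e+00]])}
{'K': array([[297.31863964,   0.        , 252.60581
[... 568 characters left out ...]
4,
        1.04267992e+02, -3.24813842e+00]), 'joint_velocities': array([-0.04236024,  0.00891777, -0.04256277, -0.08260496, -0.08187119,
       -0.01095337]), 'effort': array([ 1.99221315e-03, -4.47857487e+01, -4.07568455e+01,  6.98780059e-02,
        2.84102565e-02, -1.22496017e-04]), 'position': array([243.88103754, 547.90699316, 221.63746192]), 'orientation': array([[-7.90370884e-04,  4.06674372e-01,  9.13572838e-01],
       [-1.55620526e-03,  9.13571517e-01, -4.06675130e-01],
       [-9.99998477e-01, -1.74313104e-03, -8.91915282e-05]]), 'ft_force': array([-0.18231158,  0.64048448, -0.49856718]), 'ft_torque': array([ 0.02991785,  0.03572809, -0.02409164]), 'grip_width': 87.7411392995258}
```

View pics/scene0.png

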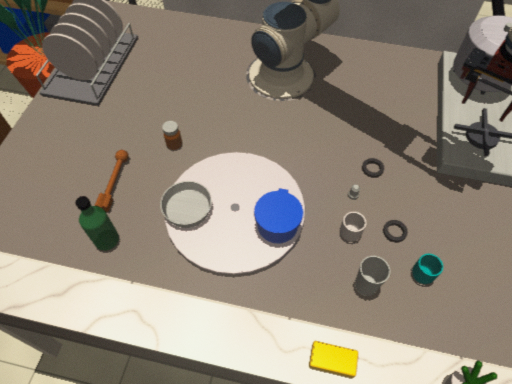

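View pics/top0.png

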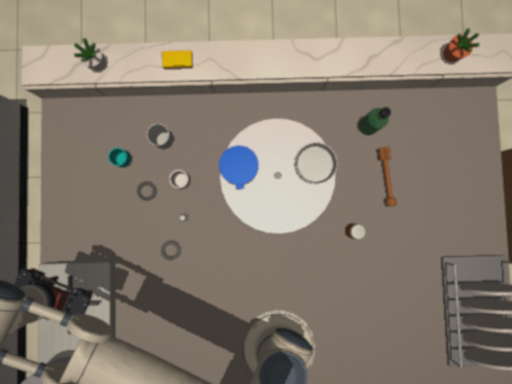

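Top view: bowl (315,163), container (238,165), cup (179,179), whistle (183,217), gasket candidates (147,190) and (171,250), churner (388,177), bottle (375,120), tumbler (158,135), jar (356,232), turquoise cup (119,157). Measuring using depth points.

```bash
cat > h.py <<'E'
import numpy as np,cv2
from cell import *
def pts(n,d):
    c=calibration(n);K=c["K"];v,u=np.mgrid[0:384,0:512].astype(float)
    p=np.stack([(u-K[0,2])/K[0,0]*d,-(v-K[1,2])/K[1,1]*d,-d],-1)
    E=c["extrinsics"];return p@E[:3,:3].T+E[:3,3]
def rayplane(n,u,v,z):
    c=calibration(n);K=c["K"];E=c["extrinsics"]
    r=E[:3,:3]@np.array([(u-K[0,2])/K[0,0],-(v-K[1,2])/K[1,1],-1.]);o=E[:3,3]
    return o+r*(z-o[2])/r[2]
def wray(s,uv,z):
    c=calibration("wrist");K=c["K"];uv=np.atleast_2d(uv).astype(float)
    a=(uv-[K[0,2],K[1,2]])/K[0,0];t=np.linalg.norm(a,axis=1,keepdims=True)+1e-9
    dc=np.c_[a*np.sin(t)/t,np.cos(t)]*[1,-1,-1]
    T=c["tool_from_camera"];R=s["orientation"];o=s["position"]+R@T[:3,3]
    r=dc@(R@T[:3,:3]).T
    return o+r*((z-o[2])/r[:,2:3])
E
python3 - <<'E'
from h import *
for n in("scene","top"):
    f=np.load(f"pics/{n}0.npz");im,d=f["im"],f["d"];P=pts(n,d)
    X=P[...,0];Y=P[...,1];Z=P[...,2]
    ok=(d>0)&(X>250)&(X<720)&(np.abs(Y)<520)
    print(n,"counter z",np.median(Z[ok&(np.abs(Z)<15)]))
    for lo,hi in((6,20),(20,32),(32,260)):
        m=(ok&(Z>lo)&(Z<hi)).astype(np.uint8)
        k,l,st,ce=cv2.connectedComponentsWithStats(m)
        for i in range(1,k):
            if st[i,4]<8: continue
            q=P[l==i];
            (cc,wh,a)=cv2.minAreaRect(q[:,:2].astype(np.float32))
            print(lo,st[i,:2],st[i,4],"mean",q.mean(0).round(),"max",q[:,2].max().round(),"rect",np.round(cc),np.round(wh),round(a),"rgb",im[l==i].mean(0).round())
E
```

```text
scene counter z 0.7052057677166204
6 [167 141] 47 mean [ 375. -238.   13.] max 20.0 rect [ 373. -239.] [21. 46.] 40 rgb [72. 51. 36.]
6 [363 158] 215 mean [319. 333.  12.] max 17.0 rect [318. 332.] [60. 61.] 53 rgb [65. 59. 55.]
6 [437 159] 28 mean [277. 512.  13.] max 20.0 rect [272. 511.] [42.  9.] 12 rgb [66. 63. 58.]
6 [122 160] 10 mean [ 461. -362.   14.] max 17.0 rect [ 462. -363.] [ 6. 18.] 65 rgb [62. 44. 32.]
6 [349 190] 37 mean [427. 287.  12.] max 18.0 rect [425. 287.] [28. 19.] 80 rgb [104. 100.  90.]
6 [104 198] 51 mean [ 606. -345.   13.] max 19.0 rect [ 604. -345.] [10. 39.] 85 rgb [69. 46. 30.]
6 [346 221] 68 mean [518. 297.  13.] max 20.0 rect [518. 297.] [39. 14.] 85 rgb [123. 113. 103.]
6 [384 220] 268 mean [510. 406.  12.] max 16.0 rect [508. 406.] [61. 60.] 13 rgb [66. 61. 57.]
6 [111 233] 35 mean [ 704. -286.   14.] max 20.0 rect [ 700. -288.] [ 9. 40.] 86 rgb [43. 52. 38.]
6 [341 232] 31 mean [561. 291.  15.] max 20.0 rect [558. 295.] [19. 52.] 2 rgb [89. 81. 73.]
6 [421 263] 78 mean [597. 493.  12.] max 20.0 rect [597. 491.] [39. 15.] 60 rgb [17. 89. 82.]
6 [3
[... 5148 characters left out ...]
2 [380 148] 26 mean [ 601. -351.   35.] max 40.0 rect [ 603. -352.] [30. 13.] 6 rgb [129.  80.  44.]
32 [387 155] 11 mean [ 590. -372.   36.] max 40.0 rect [ 591. -372.] [ 8. 12.] 69 rgb [130.  87.  57.]
32 [169 170] 137 mean [537. 290.  56.] max 69.0 rect [536. 290.] [57. 55.] 62 rgb [134. 126. 118.]
32 [388 197] 39 mean [ 449. -377.   35.] max 39.0 rect [ 449. -377.] [25. 23.] 20 rgb [133.  85.  50.]
32 [179 214] 47 mean [417. 284.  40.] max 46.0 rect [417. 285.] [23. 21.] 50 rgb [146. 141. 130.]
32 [347 224] 226 mean [ 360. -247.   71.] max 87.0 rect [ 360. -250.] [43. 44.] 4 rgb [158. 148. 133.]
32 [106 261] 75 mean [270. 512.  46.] max 55.0 rect [270. 513.] [38. 13.] 2 rgb [78. 76. 70.]
```

```bash
python3 -m crank '[{"ax":-1.6,"gripper":0.66},{"ax":-1.6,"gripper":0.66},{"ax":-1.6,"gripper":0.66},{"z":44,"y":-20,"gripper":0.66},{"z":44,"y":-20,"gripper":0.66},{"z":44,"y":-20,"gripper":0.66},{"z":44,"y":-20,"gripper":0.66},{"z":44,"y":-20,"gripper":0.66},{"z":43,"y":-17,"gripper":0.66},{"x":40,"gripper":0.66},{"x":40,"gripper":0.66},{"gripper":0.66},{"gripper":0.66}]'
python3 - <<'E'
from h import *
from scipy.optimize import least_squares
s=sense();im,d=get_image("wrist");cv2.imwrite("pics/w1.png",im[...,::-1])
print(s["position"],s["orientation"].round(4).tolist())
fit=lambda q:least_squares(lambda p:np.hypot(q[:,0]-p[0],q[:,1]-p[1])-p[2],[*q.mean(0)[:2],60]).x.round(1)
for n in("scene","top"):
    f=np.load(f"pics/{n}0.npz");im,d=f["im"].astype(int),f["d"];P=pts(n,d);X,Y,Z=P[...,0],P[...,1],P[...,2]
    def cont(m):
        c=max(cv2.findContours(m.astype(np.uint8),cv2.RETR_EXTERNAL,cv2.CHAIN_APPROX_NONE)[0],key=cv2.contourArea)[:,0];return c
    c=cont((Z>92)&(Z<108)&(np.abs(Y-104)<80)&(np.abs(X-572)<90)&(im[...,2]>im[...,0]+40));print(n,"lid",fit(np.array([rayplane(n,u,v,99) for u,v in c])))
    c=cont((Z>15)&(np.abs(X-541)<200)&(np.abs(Y+12)<200));q=np.array([rayplane(n,u,v,25) for u,v in c]);print("platter",fit(q))
    r=(Z>50)&(Z<66)&(np.hypot(X-576,Y+136)<75);q=P[r];print("bowl",fit(q))
E
```

```text
[243.88103754 547.90699316 221.63746192] [[-0.0008, 0.4067, 0.9136], [-0.0016, 0.9136, -0.4067], [-1.0, -0.0017, -0.0001]]
scene lid [573.  105.6  59.7]
platter [545.8 -15.9 184.3]
bowl [ 577.  -133.3   63.2]
top lid [569.1 103.4  58.4]
platter [542.9 -18.1 183.6]
bowl [ 574.4 -136.5   63.2]schema error: expected keys x, y, z, ax, ay, az, gripper
```

View pics/w1.png

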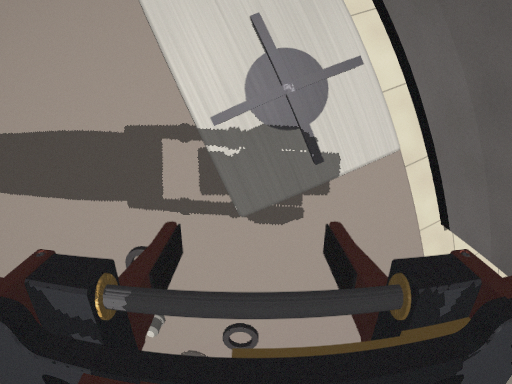

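The rows need all seven keys, and the arm has not moved. The start wrist view shows only the stove and two rings, at (137,255) and (240,337).

```bash
python3 -m crank '[{"x":0,"y":0,"z":0,"ax":-1.6,"ay":0,"az":0,"gripper":0.66},{"x":0,"y":0,"z":0,"ax":-1.6,"ay":0,"az":0,"gripper":0.66},{"x":0,"y":0,"z":0,"ax":-1.6,"ay":0,"az":0,"gripper":0.66},{"x":0,"y":-20,"z":44,"ax":0,"ay":0,"az":0,"gripper":0.66},{"x":0,"y":-20,"z":44,"ax":0,"ay":0,"az":0,"gripper":0.66},{"x":0,"y":-20,"z":44,"ax":0,"ay":0,"az":0,"gripper":0.66},{"x":0,"y":-20,"z":44,"ax":0,"ay":0,"az":0,"gripper":0.66},{"x":0,"y":-20,"z":44,"ax":0,"ay":0,"az":0,"gripper":0.66},{"x":0,"y":-17,"z":43,"ax":0,"ay":0,"az":0,"gripper":0.66},{"x":40,"y":0,"z":0,"ax":0,"ay":0,"az":0,"gripper":0.66},{"x":40,"y":0,"z":0,"ax":0,"ay":0,"az":0,"gripper":0.66},{"x":0,"y":0,"z":0,"ax":0,"ay":0,"az":0,"gripper":0.66},{"x":0,"y":0,"z":0,"ax":0,"ay":0,"az":0,"gripper":0.66}]'
python3 - <<'E'
from h import *
s=sense();im,d=get_image("wrist");cv2.imwrite("pics/w2.png",im[...,::-1])
print(s["position"],s["orientation"].round(4).tolist(),s["grip_width"])
E
```

```text
time_s: 1.45
position: [506.5, 430.9, 142.1]
orientation: [[-0.002, -0.0, 1.0], [-0.002, 1.0, 0.0], [-1.0, -0.002, -0.002]]
ft_force: [0.2, 0.1, 0.9]
grip_width: 30.1
[506.46150305 430.90138266 142.09550764] [[-0.002, -0.0003, 1.0], [-0.0015, 1.0, 0.0003], [-1.0, -0.0015, -0.002]] 30.073506672419846
```

View pics/w2.png

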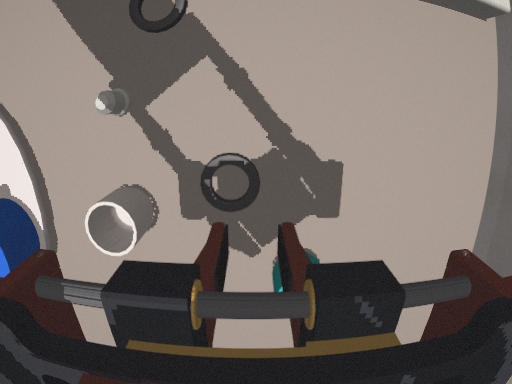

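Ring ellipse centred at about (230,182), cup at (112,222), whistle at (106,101). Checking the wrist ray against the depth fix.

```bash
python3 - <<'E'
from h import *
s=sense()
im=cv2.imread("pics/w2.png").astype(int)
g=im.max(2);m=np.zeros((384,512),np.uint8);m[145:218,196:266]=(g[145:218,196:266]<60)
k,l,st,ce=cv2.connectedComponentsWithStats(m);i=1+np.argmax(st[1:,4]);print(st[i])
print(wray(s,[[230,182],[201,182],[260,182],[230,152],[230,212],[106,101]],12).round(1))
print(wray(s,[[101,101]],44).round(1))
E
```

```text
[ 201  153   59   59 1330]
[[507.7 408.   12. ]
 [507.6 377.7  12. ]
 [507.7 438.9  12. ]
 [476.4 408.5  12. ]
 [540.7 407.2  12. ]
 [417.6 275.8  12. ]]
[[418.2 287.   44. ]]
```

```bash
python3 -m crank '[{"x":35,"y":2,"z":1,"ax":0,"ay":0,"az":0,"gripper":0.66},{"x":35,"y":0,"z":0,"ax":0,"ay":0,"az":0,"gripper":0.66},{"x":35,"y":0,"z":0,"ax":0,"ay":0,"az":0,"gripper":0.66},{"x":20,"y":0,"z":0,"ax":0,"ay":0,"az":0,"gripper":0.66},{"x":13,"y":0,"z":0,"ax":0,"ay":0,"az":0,"gripper":0.66},{"x":0,"y":0,"z":0,"ax":0,"ay":0,"az":0,"gripper":0.66},{"x":0,"y":0,"z":0,"ax":0,"ay":0,"az":0,"gripper":1},{"x":0,"y":0,"z":0,"ax":0,"ay":0,"az":0,"gripper":1},{"x":0,"y":0,"z":0,"ax":0,"ay":0,"az":0,"gripper":1},{"x":0,"y":0,"z":0,"ax":0,"ay":0,"az":0,"gripper":1},{"x":0,"y":0,"z":0,"ax":0,"ay":0,"az":0,"gripper":1}]'
```

```text
time_s: 2.6
position: [509.0, 434.0, 7.2]
orientation: [[0.003, -0.0, 1.0], [0.002, 1.0, 0.0], [-1.0, 0.002, 0.003]]
ft_force: [-1.3, -0.4, 6.4]
grip_width: 11.5
```

```bash
python3 -m crank '[{"x":-45,"y":0,"z":0,"ax":0,"ay":0,"az":0,"gripper":1},{"x":-45,"y":0,"z":0,"ax":0,"ay":0,"az":0,"gripper":1},{"x":-45,"y":0,"z":0,"ax":0,"ay":0,"az":0,"gripper":1},{"x":-15,"y":-46,"z":6,"ax":0,"ay":0,"az":0,"gripper":1},{"x":0,"y":-46,"z":6,"ax":0,"ay":0,"az":0,"gripper":1},{"x":0,"y":-46,"z":6,"ax":0,"ay":0,"az":0,"gripper":1},{"x":0,"y":-46,"z":6,"ax":0,"ay":0,"az":0,"gripper":1},{"x":0,"y":-46,"z":6,"ax":0,"ay":0,"az":0,"gripper":1},{"x":0,"y":-46,"z":6,"ax":0,"ay":0,"az":0,"gripper":1},{"x":0,"y":-46,"z":6,"ax":0,"ay":0,"az":0,"gripper":1},{"x":0,"y":-46,"z":6,"ax":0,"ay":0,"az":0,"gripper":1},{"x":0,"y":-46,"z":6,"ax":0,"ay":0,"az":0,"gripper":1},{"x":0,"y":-46,"z":6,"ax":0,"ay":0,"az":0,"gripper":1},{"x":0,"y":-46,"z":6,"ax":0,"ay":0,"az":0,"gripper":1},{"x":0,"y":-46,"z":1,"ax":0,"ay":0,"az":0,"gripper":1},{"x":0,"y":0,"z":0,"ax":0,"ay":0,"az":0,"gripper":1},{"x":0,"y":0,"z":0,"ax":0,"ay":0,"az":0,"gripper":1},{"x":0,"y":0,"z":0,"ax":0,"ay":0,"az":0,"gripper":1}]'
python3 - <<'E'
from h import *
s=sense();im,d=get_image("wrist");cv2.imwrite("pics/w3.png",im[...,::-1])
print(s["position"],s["ft_force"])
E
```

```text
time_s: 4.4
position: [575.1, -117.9, 154.8]
orientation: [[0.0, -0.001, 1.0], [0.001, 1.0, 0.001], [-1.0, 0.001, 0.0]]
ft_force: [-0.1, 0.9, 0.3]
grip_width: 11.6
[ 575.1068829  -117.85287118  154.79119008] [-0.10839253  0.91321842  0.27687045]
```

View pics/w3.png

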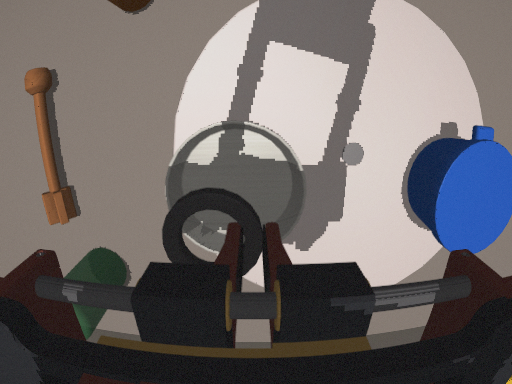

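Ring held flat at (213,235), bowl at (235,187). Lowering.

```bash
python3 -m crank '[{"x":40,"y":0,"z":0,"ax":0,"ay":0,"az":0,"gripper":1},{"x":40,"y":0,"z":0,"ax":0,"ay":0,"az":0,"gripper":1},{"x":20,"y":0,"z":0,"ax":0,"ay":0,"az":0,"gripper":1},{"x":10,"y":0,"z":0,"ax":0,"ay":0,"az":0,"gripper":1},{"x":7,"y":0,"z":0,"ax":0,"ay":0,"az":0,"gripper":1},{"x":0,"y":0,"z":0,"ax":0,"ay":0,"az":0,"gripper":1},{"x":0,"y":0,"z":0,"ax":0,"ay":0,"az":0,"gripper":1},{"x":0,"y":0,"z":0,"ax":0,"ay":0,"az":0,"gripper":1}]'; python3 -m crank '[{"x":0,"y":0,"z":0,"ax":0,"ay":0,"az":0,"gripper":0.7},{"x":0,"y":0,"z":0,"ax":0,"ay":0,"az":0,"gripper":0.7},{"x":0,"y":0,"z":0,"ax":0,"ay":0,"az":0,"gripper":0.7},{"x":0,"y":0,"z":0,"ax":0,"ay":0,"az":0,"gripper":0.7},{"x":-20,"y":0,"z":0,"ax":0,"ay":0,"az":0,"gripper":0.7},{"x":-40,"y":0,"z":0,"ax":0,"ay":0,"az":0,"gripper":0.7},{"x":-40,"y":0,"z":0,"ax":0,"ay":0,"az":0,"gripper":0.7},{"x":-20,"y":0,"z":0,"ax":0,"ay":0,"az":0,"gripper":0.7}]'
python3 - <<'E'
from h import *
s=sense();im,d=get_image("wrist");cv2.imwrite("pics/w4.png",im[...,::-1])
print(s["position"],s["ft_force"])
E
```

```text
time_s: 5.25
position: [576.0, -119.0, 39.3]
orientation: [[0.003, -0.0, 1.0], [-0.001, 1.0, 0.0], [-1.0, -0.001, 0.003]]
ft_force: [0.3, -0.0, -0.5]
grip_width: 11.4
time_s: 6.05
position: [576.1, -119.1, 162.1]
orientation: [[0.005, -0.0, 1.0], [-0.001, 1.0, 0.0], [-1.0, -0.001, 0.005]]
ft_force: [-0.1, 0.3, 0.4]
grip_width: 26.1
[ 576.14524025 -119.12931743  162.13770783] [-0.06063182  0.29353954  0.39238725]
```

View pics/w4.png

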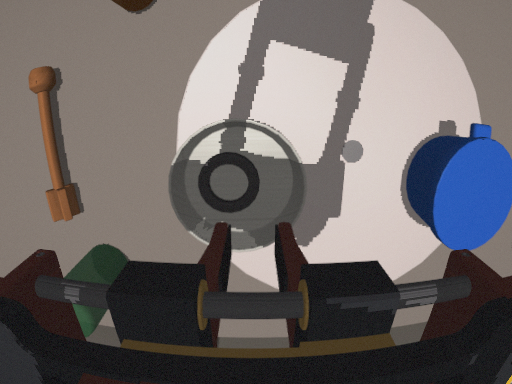

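Ring lies flat in the bowl: ring (229,182), bowl (236,184). Whistle next.

```bash
python3 -m crank '[{"x":0,"y":41,"z":-16,"ax":0,"ay":0,"az":0,"gripper":0.35},{"x":0,"y":41,"z":-16,"ax":0,"ay":0,"az":0,"gripper":0.35},{"x":0,"y":41,"z":-16,"ax":0,"ay":0,"az":0,"gripper":0.35},{"x":0,"y":41,"z":-16,"ax":0,"ay":0,"az":0,"gripper":0.35},{"x":0,"y":41,"z":-16,"ax":0,"ay":0,"az":0,"gripper":0.35},{"x":0,"y":41,"z":-16,"ax":0,"ay":0,"az":0,"gripper":0.35},{"x":0,"y":41,"z":-16,"ax":0,"ay":0,"az":0,"gripper":0.35},{"x":0,"y":41,"z":-16,"ax":0,"ay":0,"az":0,"gripper":0.35},{"x":0,"y":41,"z":-16,"ax":0,"ay":0,"az":0,"gripper":0.35},{"x":0,"y":36,"z":-14,"ax":0,"ay":0,"az":0,"gripper":0.35},{"x":40,"y":0,"z":0,"ax":0,"ay":0,"az":0,"gripper":0.35},{"x":40,"y":0,"z":0,"ax":0,"ay":0,"az":0,"gripper":0.35},{"x":0,"y":0,"z":0,"ax":0,"ay":0,"az":0,"gripper":0.35},{"x":0,"y":0,"z":0,"ax":0,"ay":0,"az":0,"gripper":0.35}]'
python3 - <<'E'
from h import *
s=sense();im,d=get_image("wrist");cv2.imwrite("pics/w5.png",im[...,::-1])
print(s["position"],s["ft_force"])
E
```

```text
time_s: 7.5
position: [416.4, 285.8, 77.1]
orientation: [[-0.002, 0.0, 1.0], [-0.001, 1.0, -0.0], [-1.0, -0.001, -0.002]]
ft_force: [0.5, 0.5, 1.5]
grip_width: 57.3
[416.44411634 285.77082278  77.0967442 ] [0.54988495 0.49076241 1.53945241]
```

View pics/w5.png

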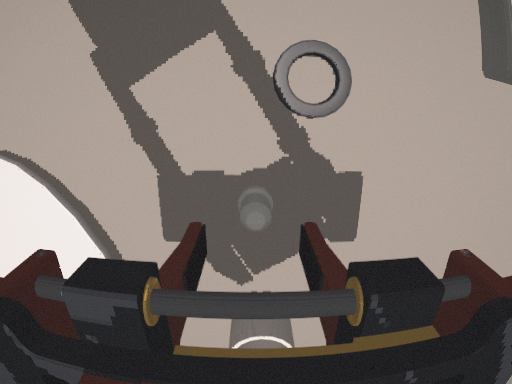

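Whistle at (256,212), centred between the fingers. Descending and gripping.

```bash
python3 -c "
from h import *
print(wray(sense(),[[256,216]],44).round(1))"
python3 -m crank '[{"x":30,"y":0,"z":2,"ax":0,"ay":0,"az":0,"gripper":0.35},{"x":25,"y":0,"z":0,"ax":0,"ay":0,"az":0,"gripper":0.35},{"x":13,"y":0,"z":0,"ax":0,"ay":0,"az":0,"gripper":0.35},{"x":0,"y":0,"z":0,"ax":0,"ay":0,"az":0,"gripper":0.35},{"x":0,"y":0,"z":0,"ax":0,"ay":0,"az":0,"gripper":1},{"x":0,"y":0,"z":0,"ax":0,"ay":0,"az":0,"gripper":1},{"x":0,"y":0,"z":0,"ax":0,"ay":0,"az":0,"gripper":1},{"x":0,"y":0,"z":0,"ax":0,"ay":0,"az":0,"gripper":1},{"x":0,"y":0,"z":0,"ax":0,"ay":0,"az":0,"gripper":1}]'
```

```text
[[416.8 288.1  44. ]]
time_s: 8.45
position: [419.5, 286.5, 10.4]
orientation: [[0.001, -0.0, 1.0], [0.001, 1.0, 0.0], [-1.0, 0.001, 0.001]]
ft_force: [1.2, -0.1, 1.8]
grip_width: 24.8
```

```bash
python3 -m crank '[{"x":-45,"y":0,"z":0,"ax":0,"ay":0,"az":0,"gripper":1},{"x":-45,"y":0,"z":0,"ax":0,"ay":0,"az":0,"gripper":1},{"x":-45,"y":0,"z":0,"ax":0,"ay":0,"az":0,"gripper":1},{"x":-20,"y":-36,"z":31,"ax":0,"ay":0,"az":0,"gripper":1},{"x":0,"y":-36,"z":31,"ax":0,"ay":0,"az":0,"gripper":1},{"x":0,"y":-36,"z":30,"ax":0,"ay":0,"az":0,"gripper":1},{"x":0,"y":-37,"z":30,"ax":0,"ay":0,"az":0,"gripper":1},{"x":0,"y":-37,"z":30,"ax":0,"ay":0,"az":0,"gripper":1},{"x":0,"y":0,"z":0,"ax":0,"ay":0,"az":0,"gripper":1},{"x":0,"y":0,"z":0,"ax":0,"ay":0,"az":0,"gripper":1},{"x":0,"y":0,"z":0,"ax":0,"ay":0,"az":0,"gripper":1}]'
python3 - <<'E'
from h import *
s=sense();im,d=get_image("wrist");cv2.imwrite("pics/w6.png",im[...,::-1])
m=((im[...,2].astype(int)>im[...,0]+60)*255).astype(np.uint8);c=max(cv2.findContours(m,0,1)[0],key=cv2.contourArea)[:,0]
q=wray(s,c,99);print(s["position"],cv2.minAreaRect(q[:,:2].astype(np.float32)),cv2.minEnclosingCircle(q[:,:2].astype(np.float32)))
E
```

```text
time_s: 9.55
position: [569.6, 106.1, 163.9]
orientation: [[-0.001, -0.001, 1.0], [0.0, 1.0, 0.001], [-1.0, 0.0, -0.001]]
ft_force: [-1.0, 0.4, -0.6]
grip_width: 24.6
[569.55273116 106.0890042  163.92407147] ((515.6848754882812, 16.17242431640625), (248.75108337402344, 265.3443603515625), 13.222697257995605) ((534.1315307617188, 23.444873809814453), 148.2323760986328)
```

View pics/w6.png

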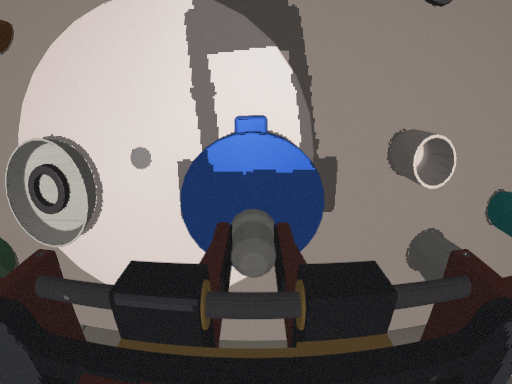

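Whistle at (253,240) held; lid from u=181 to 324 at v≈195, near edge at v=134.

```bash
python3 -c "
from h import *
print(wray(sense(),[[181,197],[324,197],[252,134]],99).round(1))"
python3 -m crank '[{"x":25,"y":-1,"z":2,"ax":0,"ay":0,"az":0,"gripper":1},{"x":15,"y":0,"z":0,"ax":0,"ay":0,"az":0,"gripper":1},{"x":8,"y":0,"z":0,"ax":0,"ay":0,"az":0,"gripper":1},{"x":0,"y":0,"z":0,"ax":0,"ay":0,"az":0,"gripper":1},{"x":0,"y":0,"z":0,"ax":0,"ay":0,"az":0,"gripper":1},{"x":0,"y":0,"z":0,"ax":0,"ay":0,"az":0,"gripper":1}]'
```

```text
[[564.4  47.1  99. ]
 [564.3 164.6  99. ]
 [513.6 105.4  99. ]]
time_s: 10.2
position: [572.5, 104.5, 117.3]
orientation: [[0.002, -0.0, 1.0], [0.0, 1.0, 0.0], [-1.0, 0.0, 0.002]]
ft_force: [-0.6, 0.4, -0.3]
grip_width: 24.4
```

```bash
python3 -m crank '[{"x":4,"y":0,"z":0,"ax":0,"ay":0,"az":0,"gripper":1},{"x":3,"y":0,"z":0,"ax":0,"ay":0,"az":0,"gripper":1},{"x":0,"y":0,"z":0,"ax":0,"ay":0,"az":0,"gripper":1},{"x":0,"y":0,"z":0,"ax":0,"ay":0,"az":0,"gripper":1}]'
```

```text
time_s: 10.6
position: [572.4, 104.2, 109.4]
orientation: [[0.001, 0.0, 1.0], [0.0, 1.0, -0.0], [-1.0, 0.0, 0.001]]
ft_force: [-0.0, -0.3, 1.3]
grip_width: 24.5
```

```bash
python3 -m crank '[{"x":0,"y":0,"z":0,"ax":0,"ay":0,"az":0,"gripper":0.45},{"x":0,"y":0,"z":0,"ax":0,"ay":0,"az":0,"gripper":0.45},{"x":0,"y":0,"z":0,"ax":0,"ay":0,"az":0,"gripper":0.45},{"x":-15,"y":0,"z":0,"ax":0,"ay":0,"az":0,"gripper":0.45},{"x":-35,"y":0,"z":0,"ax":0,"ay":0,"az":0,"gripper":0.45},{"x":-30,"y":0,"z":0,"ax":0,"ay":0,"az":0,"gripper":0.45},{"x":0,"y":38,"z":-7,"ax":0,"ay":0,"az":0,"gripper":0},{"x":0,"y":38,"z":-7,"ax":0,"ay":0,"az":0,"gripper":0},{"x":0,"y":38,"z":-7,"ax":0,"ay":0,"az":0,"gripper":0},{"x":0,"y":38,"z":-7,"ax":0,"ay":0,"az":0,"gripper":0},{"x":0,"y":36,"z":-6,"ax":0,"ay":0,"az":0,"gripper":0}]'
python3 -m crank '[{"x":0,"y":0,"z":0,"ax":1.6,"ay":0,"az":0,"gripper":0},{"x":0,"y":0,"z":0,"ax":1.6,"ay":0,"az":0,"gripper":0},{"x":0,"y":0,"z":0,"ax":1.6,"ay":0,"az":0,"gripper":0},{"x":0,"y":0,"z":0,"ax":1.6,"ay":0,"az":0,"gripper":0},{"x":0,"y":0,"z":0,"ax":1.6,"ay":0,"az":0,"gripper":0},{"x":0,"y":0,"z":0,"ax":1.6,"ay":0,"az":0,"gripper":0},{"x":0,"y":0,"z":0,"ax":1.6,"ay":0,"az":0,"gripper":0},{"x":0,"y":0,"z":0,"ax":1.6,"ay":0,"az":0,"gripper":0},{"x":0,"y":0,"z":0,"ax":1.6,"ay":0,"az":0,"gripper":0},{"x":0,"y":0,"z":0,"ax":1.6,"ay":0,"az":0,"gripper":0},{"x":0,"y":0,"z":0,"ax":1.6,"ay":0,"az":0,"gripper":0},{"x":0,"y":0,"z":0,"ax":0.4,"ay":0,"az":0,"gripper":0},{"x":40,"y":0,"z":0,"ax":0,"ay":0,"az":0,"gripper":0},{"x":0,"y":0,"z":0,"ax":0,"ay":0,"az":0,"gripper":0},{"x":0,"y":0,"z":0,"ax":0,"ay":0,"az":0,"gripper":0}]'
python3 - <<'E'
from h import *
s=sense();im,d=get_image("wrist");cv2.imwrite("pics/w7.png",im[...,::-1])
E
```

```text
time_s: 11.7
position: [537.7, 293.9, 190.5]
orientation: [[0.001, -0.0, 1.0], [0.001, 1.0, 0.0], [-1.0, 0.001, 0.001]]
ft_force: [0.6, 0.7, 0.3]
grip_width: 84.6
time_s: 13.2
position: [537.6, 292.0, 149.1]
orientation: [[-0.002, 1.0, 0.0], [-0.001, 0.0, -1.0], [-1.0, -0.002, 0.001]]
ft_force: [1.8, 0.1, 0.3]
grip_width: 88.1
```

View pics/w7.png

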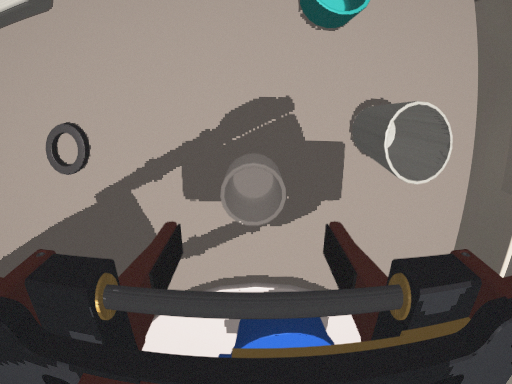

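Cup rim spans u 221–286, v 158–224, centred between the fingers. Descending.

```bash
python3 -c "
from h import *
print(wray(sense(),[[221,192],[286,192],[253,158],[253,224]],65).round(1))"
python3 -m crank '[{"x":40,"y":0,"z":0,"ax":0,"ay":0,"az":0,"gripper":0},{"x":35,"y":0,"z":0,"ax":0,"ay":0,"az":0,"gripper":0},{"x":25,"y":0,"z":0,"ax":0,"ay":0,"az":0,"gripper":0},{"x":18,"y":0,"z":0,"ax":0,"ay":0,"az":0,"gripper":0},{"x":0,"y":0,"z":0,"ax":0,"ay":0,"az":0,"gripper":0},{"x":0,"y":0,"z":0,"ax":0,"ay":0,"az":0,"gripper":1},{"x":0,"y":0,"z":0,"ax":0,"ay":0,"az":0,"gripper":1},{"x":0,"y":0,"z":0,"ax":0,"ay":0,"az":0,"gripper":1},{"x":0,"y":0,"z":0,"ax":0,"ay":0,"az":0,"gripper":1},{"x":0,"y":0,"z":0,"ax":0,"ay":0,"az":0,"gripper":1}]'
```

```text
[[511.  295.5  65. ]
 [567.9 295.5  65. ]
 [539.  325.6  65. ]
 [539.  265.2  65. ]]
time_s: 14.25
position: [538.5, 292.6, 32.4]
orientation: [[0.001, 1.0, 0.0], [0.001, 0.0, -1.0], [-1.0, 0.001, -0.001]]
ft_force: [-1.5, -0.4, 5.3]
grip_width: 58.5
```

```bash
python3 -m crank '[{"x":-40,"y":0,"z":0,"ax":0,"ay":0,"az":0,"gripper":1},{"x":-40,"y":0,"z":0,"ax":0,"ay":0,"az":0,"gripper":1},{"x":-40,"y":0,"z":0,"ax":0,"ay":0,"az":0,"gripper":1},{"x":-40,"y":0,"z":0,"ax":0,"ay":0,"az":0,"gripper":1},{"x":-30,"y":0,"z":0,"ax":0,"ay":0,"az":0,"gripper":1},{"x":0,"y":5,"z":44,"ax":0,"ay":0,"az":0,"gripper":1},{"x":0,"y":5,"z":44,"ax":0,"ay":0,"az":0,"gripper":1},{"x":0,"y":5,"z":44,"ax":0,"ay":0,"az":0,"gripper":1},{"x":0,"y":5,"z":44,"ax":0,"ay":0,"az":0,"gripper":1},{"x":0,"y":5,"z":44,"ax":0,"ay":0,"az":0,"gripper":1},{"x":0,"y":5,"z":44,"ax":0,"ay":0,"az":0,"gripper":1},{"x":0,"y":5,"z":45,"ax":0,"ay":0,"az":0,"gripper":1},{"x":0,"y":0,"z":0,"ax":0,"ay":0,"az":0,"gripper":1},{"x":0,"y":0,"z":0,"ax":0,"ay":0,"az":0,"gripper":1}]'
python3 - <<'E'
from h import *
a=[]
for n in("scene","top"):
    im,d=get_image(n);a.append(im[90:290,140:460] if n=="scene" else im[90:290,100:420])
cv2.imwrite("pics/c8.png",cv2.resize(np.vstack(a),None,fx=1.5,fy=1.5)[...,::-1])
E
```

```text
time_s: 15.65
position: [572.9, -17.6, 220.4]
orientation: [[-0.001, 1.0, -0.002], [0.001, -0.002, -1.0], [-1.0, -0.001, -0.001]]
ft_force: [0.0, 0.5, -1.7]
grip_width: 57.8
```

View pics/c8.png

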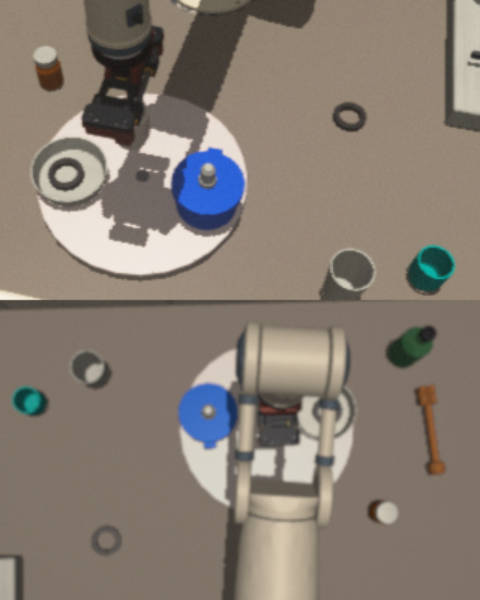

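Whistle stands mid-lid (208,172) and the ring is in the bowl (67,173). Lowering the cup.

```bash
python3 -m crank '[{"x":40,"y":1,"z":0,"ax":0,"ay":0,"az":0,"gripper":1},{"x":40,"y":0,"z":0,"ax":0,"ay":0,"az":0,"gripper":1},{"x":40,"y":0,"z":0,"ax":0,"ay":0,"az":0,"gripper":1},{"x":25,"y":0,"z":0,"ax":0,"ay":0,"az":0,"gripper":1},{"x":12,"y":0,"z":0,"ax":0,"ay":0,"az":0,"gripper":1},{"x":0,"y":0,"z":0,"ax":0,"ay":0,"az":0,"gripper":1},{"x":0,"y":0,"z":0,"ax":0,"ay":0,"az":0,"gripper":1}]'
```

```text
time_s: 16.45
position: [574.9, -16.1, 65.7]
orientation: [[0.002, 1.0, 0.001], [-0.0, 0.001, -1.0], [-1.0, 0.002, 0.0]]
ft_force: [-0.3, 0.4, -1.0]
grip_width: 58.4
```

```bash
python3 -m crank '[{"x":4,"y":0,"z":0,"ax":0,"ay":0,"az":0,"gripper":1},{"x":3,"y":0,"z":0,"ax":0,"ay":0,"az":0,"gripper":1},{"x":0,"y":0,"z":0,"ax":0,"ay":0,"az":0,"gripper":1},{"x":0,"y":0,"z":0,"ax":0,"ay":0,"az":0,"gripper":1}]'
```

```text
time_s: 16.85
position: [574.3, -16.8, 57.5]
orientation: [[0.001, 1.0, -0.0], [-0.0, -0.0, -1.0], [-1.0, 0.001, 0.0]]
ft_force: [0.7, -0.4, -2.2]
grip_width: 58.3
```

```bash
python3 -m crank '[{"x":0,"y":0,"z":0,"ax":0,"ay":0,"az":0,"gripper":0},{"x":0,"y":0,"z":0,"ax":0,"ay":0,"az":0,"gripper":0},{"x":0,"y":0,"z":0,"ax":0,"ay":0,"az":0,"gripper":0},{"x":0,"y":0,"z":0,"ax":0,"ay":0,"az":0,"gripper":0},{"x":-20,"y":0,"z":0,"ax":0,"ay":0,"az":0,"gripper":0},{"x":-40,"y":0,"z":0,"ax":0,"ay":0,"az":0,"gripper":0},{"x":-40,"y":0,"z":0,"ax":0,"ay":0,"az":0,"gripper":0},{"x":-30,"y":0,"z":0,"ax":0,"ay":0,"az":0,"gripper":0},{"x":0,"y":-6,"z":44,"ax":0,"ay":0,"az":0,"gripper":0.4},{"x":0,"y":-6,"z":44,"ax":0,"ay":0,"az":0,"gripper":0.4},{"x":0,"y":-6,"z":44,"ax":0,"ay":0,"az":0,"gripper":0.4},{"x":0,"y":-6,"z":44,"ax":0,"ay":0,"az":0,"gripper":0.4},{"x":0,"y":-5,"z":44,"ax":0,"ay":0,"az":0,"gripper":0.4},{"x":0,"y":-5,"z":44,"ax":0,"ay":0,"az":0,"gripper":0.4},{"x":0,"y":-5,"z":44,"ax":0,"ay":0,"az":0,"gripper":0.4},{"x":0,"y":-5,"z":42,"ax":0,"ay":0,"az":0,"gripper":0.4}]'
python3 -m crank '[{"x":0,"y":0,"z":0,"ax":1.6,"ay":0,"az":0,"gripper":0.4},{"x":0,"y":0,"z":0,"ax":1.6,"ay":0,"az":0,"gripper":0.4},{"x":0,"y":0,"z":0,"ax":1.6,"ay":0,"az":0,"gripper":0.4},{"x":0,"y":0,"z":0,"ax":1.6,"ay":0,"az":0,"gripper":0.4},{"x":0,"y":0,"z":0,"ax":1.6,"ay":0,"az":0,"gripper":0.4},{"x":0,"y":0,"z":0,"ax":1.6,"ay":0,"az":0,"gripper":0.4},{"x":0,"y":0,"z":0,"ax":1.6,"ay":0,"az":0,"gripper":0.4},{"x":0,"y":0,"z":0,"ax":1.6,"ay":0,"az":0,"gripper":0.4},{"x":0,"y":0,"z":0,"ax":1.6,"ay":0,"az":0,"gripper":0.4},{"x":0,"y":0,"z":0,"ax":1.6,"ay":0,"az":0,"gripper":0.4},{"x":40,"y":0,"z":0,"ax":1.1,"ay":0,"az":0,"gripper":0.4},{"x":20,"y":0,"z":0,"ax":0,"ay":0,"az":0,"gripper":0.4},{"x":0,"y":0,"z":0,"ax":0,"ay":0,"az":0,"gripper":0.4},{"x":0,"y":0,"z":0,"ax":0,"ay":0,"az":0,"gripper":0.4}]'
python3 - <<'E'
from h import *
s=sense();im,d=get_image("wrist");cv2.imwrite("pics/w9.png",im[...,::-1])
E
```

```text
time_s: 18.45
position: [529.6, -368.7, 187.1]
orientation: [[0.0, 1.0, -0.0], [-0.0, -0.0, -1.0], [-1.0, 0.0, 0.0]]
ft_force: [0.2, 0.4, 0.0]
grip_width: 52.5
time_s: 19.85
position: [530.1, -366.7, 127.4]
orientation: [[-0.0, 0.079, -0.997], [0.0, -0.997, -0.079], [-1.0, -0.0, 0.0]]
ft_force: [0.0, 0.4, 0.8]
grip_width: 52.6
```

View pics/w9.png

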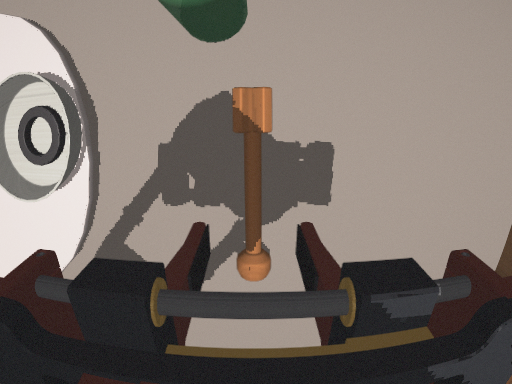

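Churner runs vertically through u≈253, from head (252,108) to knob (254,264), aligned and centred. Gripping.

```bash
python3 -m crank '[{"x":40,"y":0,"z":0,"ax":0,"ay":0,"az":0,"gripper":0.4},{"x":40,"y":0,"z":0,"ax":0,"ay":0,"az":0,"gripper":0.4},{"x":25,"y":0,"z":0,"ax":0,"ay":0,"az":0,"gripper":0.4},{"x":15,"y":0,"z":0,"ax":0,"ay":0,"az":0,"gripper":0.4},{"x":0,"y":0,"z":0,"ax":0,"ay":0,"az":0,"gripper":0.4},{"x":0,"y":0,"z":0,"ax":0,"ay":0,"az":0,"gripper":1},{"x":0,"y":0,"z":0,"ax":0,"ay":0,"az":0,"gripper":1},{"x":0,"y":0,"z":0,"ax":0,"ay":0,"az":0,"gripper":1},{"x":0,"y":0,"z":0,"ax":0,"ay":0,"az":0,"gripper":1},{"x":0,"y":0,"z":0,"ax":0,"ay":0,"az":0,"gripper":1}]'
```

```text
time_s: 20.9
position: [530.4, -366.9, 7.7]
orientation: [[0.001, 0.079, -0.997], [-0.001, -0.997, -0.079], [-1.0, 0.001, -0.001]]
ft_force: [-0.5, 1.9, 1.2]
grip_width: 16.3
```

```bash
python3 -m crank '[{"x":-40,"y":0,"z":0,"ax":0,"ay":0,"az":0,"gripper":1},{"x":-40,"y":0,"z":0,"ax":0,"ay":0,"az":0,"gripper":1},{"x":-40,"y":0,"z":0,"ax":0,"ay":0,"az":0,"gripper":1},{"x":-40,"y":0,"z":0,"ax":0,"ay":0,"az":0,"gripper":1},{"x":0,"y":0,"z":0,"ax":-1.4,"ay":0,"az":0,"gripper":1},{"x":0,"y":0,"z":0,"ax":-1.6,"ay":0,"az":0,"gripper":1},{"x":0,"y":0,"z":0,"ax":-1.6,"ay":0,"az":0,"gripper":1},{"x":0,"y":0,"z":0,"ax":-1.6,"ay":0,"az":0,"gripper":1},{"x":0,"y":0,"z":0,"ax":-1.6,"ay":0,"az":0,"gripper":1},{"x":0,"y":0,"z":0,"ax":-1.6,"ay":0,"az":0,"gripper":1},{"x":0,"y":0,"z":0,"ax":-1.6,"ay":0,"az":0,"gripper":1},{"x":0,"y":0,"z":0,"ax":-1.6,"ay":0,"az":0,"gripper":1},{"x":0,"y":0,"z":0,"ax":-1.6,"ay":0,"az":0,"gripper":1},{"x":0,"y":0,"z":0,"ax":-1.6,"ay":0,"az":0,"gripper":1},{"x":0,"y":0,"z":0,"ax":-1.4,"ay":0,"az":0,"gripper":1}]'
python3 -m crank '[{"x":0,"y":-10,"z":-44,"ax":0,"ay":0,"az":0,"gripper":1},{"x":0,"y":-10,"z":-44,"ax":0,"ay":0,"az":0,"gripper":1},{"x":0,"y":-10,"z":-44,"ax":0,"ay":0,"az":0,"gripper":1},{"x":0,"y":-10,"z":-44,"ax":0,"ay":0,"az":0,"gripper":1},{"x":0,"y":-10,"z":-44,"ax":0,"ay":0,"az":0,"gripper":1},{"x":0,"y":-10,"z":-44,"ax":0,"ay":0,"az":0,"gripper":1},{"x":0,"y":-11,"z":-44,"ax":0,"ay":0,"az":0,"gripper":1},{"x":0,"y":-12,"z":-44,"ax":0,"ay":0,"az":0,"gripper":1},{"x":0,"y":0,"z":0,"ax":0,"ay":0,"az":0,"gripper":1},{"x":0,"y":0,"z":0,"ax":0,"ay":0,"az":0,"gripper":1}]'
python3 - <<'E'
from h import *
s=sense();im,d=get_image("wrist");cv2.imwrite("pics/w10.png",im[...,::-1])
E
```

```text
time_s: 22.4
position: [530.0, -366.7, 166.7]
orientation: [[-0.0, 1.0, 0.014], [0.0, 0.014, -1.0], [-1.0, -0.0, -0.0]]
ft_force: [-0.3, -0.3, -0.7]
grip_width: 15.4
time_s: 23.4
position: [444.0, -14.8, 167.3]
orientation: [[0.001, 1.0, 0.011], [-0.001, 0.011, -1.0], [-1.0, 0.001, 0.001]]
ft_force: [-0.5, -0.1, -1.2]
grip_width: 15.4
```

View pics/w10.png

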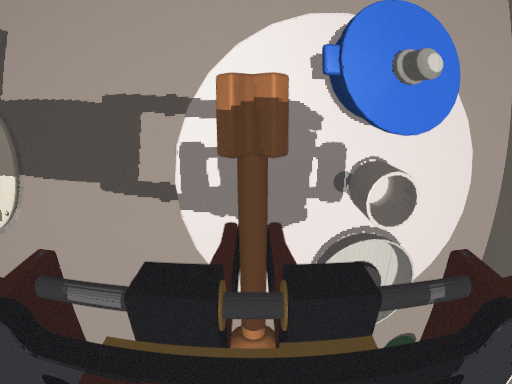

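Churner is held level along the row; cup (388,195) and whistle (425,65) stand. Lowering.

```bash
python3 -m crank '[{"x":40,"y":0,"z":0,"ax":0,"ay":0,"az":0,"gripper":1},{"x":40,"y":0,"z":0,"ax":0,"ay":0,"az":0,"gripper":1},{"x":25,"y":0,"z":0,"ax":0,"ay":0,"az":0,"gripper":1},{"x":15,"y":0,"z":0,"ax":0,"ay":0,"az":0,"gripper":1},{"x":7,"y":0,"z":0,"ax":0,"ay":0,"az":0,"gripper":1},{"x":3,"y":0,"z":0,"ax":0,"ay":0,"az":0,"gripper":1},{"x":2,"y":0,"z":0,"ax":0,"ay":0,"az":0,"gripper":1},{"x":0,"y":0,"z":0,"ax":0,"ay":0,"az":0,"gripper":1},{"x":0,"y":0,"z":0,"ax":0,"ay":0,"az":0,"gripper":1}]'
```

```text
time_s: 24.35
position: [444.7, -15.5, 36.1]
orientation: [[0.002, 1.0, 0.009], [-0.0, 0.009, -1.0], [-1.0, 0.002, 0.0]]
ft_force: [-0.4, 0.8, -0.5]
grip_width: 15.0
```

```bash
python3 -m crank '[{"x":2,"y":0,"z":0,"ax":0,"ay":0,"az":0,"gripper":1},{"x":0,"y":0,"z":0,"ax":0,"ay":0,"az":0,"gripper":1},{"x":0,"y":0,"z":0,"ax":0,"ay":0,"az":0,"gripper":0.5},{"x":0,"y":0,"z":0,"ax":0,"ay":0,"az":0,"gripper":0.5},{"x":0,"y":0,"z":0,"ax":0,"ay":0,"az":0,"gripper":0.5},{"x":0,"y":0,"z":0,"ax":0,"ay":0,"az":0,"gripper":0.5},{"x":-20,"y":0,"z":0,"ax":0,"ay":0,"az":0,"gripper":0.5},{"x":-40,"y":0,"z":0,"ax":0,"ay":0,"az":0,"gripper":0.5},{"x":-45,"y":0,"z":0,"ax":0,"ay":0,"az":0,"gripper":0.5},{"x":-45,"y":0,"z":0,"ax":0,"ay":0,"az":0,"gripper":0.5},{"x":-20,"y":-5,"z":-44,"ax":0,"ay":0,"az":0,"gripper":0.5},{"x":0,"y":-8,"z":-44,"ax":0,"ay":0,"az":0,"gripper":0.5},{"x":0,"y":-8,"z":-44,"ax":0,"ay":0,"az":0,"gripper":0.5},{"x":0,"y":-8,"z":-44,"ax":0,"ay":0,"az":0,"gripper":0.5},{"x":0,"y":-8,"z":-44,"ax":0,"ay":0,"az":0,"gripper":0.5},{"x":0,"y":-8,"z":-44,"ax":0,"ay":0,"az":0,"gripper":0.5},{"x":0,"y":-8,"z":-44,"ax":0,"ay":0,"az":0,"gripper":0.5},{"x":0,"y":0,"z":0,"ax":0,"ay":0,"az":0,"gripper":0.5},{"x":0,"y":0,"z":0,"ax":0,"ay":0,"az":0,"gripper":0.5},{"x":0,"y":0,"z":0,"ax":0,"ay":0,"az":0,"gripper":0.5}]'
python3 - <<'E'
from h import *
a=[]
for n in("scene","top"):
    im,d=get_image(n);a.append(im[100:300,60:460]);P=pts(n,d)
    X,Y,Z=P[...,0],P[...,1],P[...,2];I=im.astype(int)
    def rep(k,m):
        q=P[m].astype(np.float32);q=q[q[:,2]<220]
        print(n,k,len(q),np.median(q,0).round(),[np.round(t) for t in cv2.minAreaRect(q[:,:2])])
    rep("churner",(I[...,0]>I[...,2]+40)&(Z>32)&(Z<70)&(X>380)&(X<500)&(abs(Y+15)<130))
    rep("cup",(np.hypot(X-574,Y+15)<45)&(Z>60)&(Z<110))
    rep("whistle",(np.hypot(X-572,Y-105)<40)&(Z>112)&(Z<160))
    rep("bowl",(np.hypot(X-576,Y+135)<75)&(Z>50)&(Z<70))
    rep("lid",(np.hypot(X-572,Y-105)<66)&(Z>90)&(Z<106))
    rep("ring",(np.hypot(X-576,Y+135)<50)&(Z>26)&(Z<55)&(I.max(2)<110))
cv2.imwrite("pics/c11.png",cv2.resize(np.vstack(a),None,fx=1.5,fy=1.5)[...,::-1])
E
```

```text
time_s: 26.35
position: [388.7, 291.2, 203.1]
orientation: [[0.0, 1.0, 0.008], [-0.001, 0.008, -1.0], [-1.0, 0.0, 0.001]]
ft_force: [0.6, -0.4, 1.0]
grip_width: 43.8Traceback (most recent call last):
  File "<stdin>", line 9, in <module>
  File "<stdin>", line 8, in rep
cv2.error: OpenCV(4.12.0) /io/opencv/modules/imgproc/src/convhull.cpp:143: error: (-215:Assertion failed) total >= 0 && (depth == CV_32F || depth == CV_32S) in function 'convexHull'
```

```bash
python3 - <<'E'
from h import *
a=[]
for n in("scene","top"):
    im,d=get_image(n);a.append(im[100:300,60:460]);P=pts(n,d)
    X,Y,Z=P[...,0],P[...,1],P[...,2];I=im.astype(int)
    def rep(k,m):
        q=P[m].astype(np.float32)
        if len(q)<5: print(n,k,len(q));return
        print(n,k,len(q),np.median(q,0).round(),[np.round(t) for t in cv2.minAreaRect(np.ascontiguousarray(q[:,:2]))])
    rep("churner",(I[...,0]>I[...,2]+25)&(Z>32)&(Z<70)&(X>380)&(X<500)&(abs(Y+15)<130))
    rep("cup",(np.hypot(X-574,Y+15)<45)&(Z>60)&(Z<110))
    rep("whistle",(np.hypot(X-572,Y-105)<40)&(Z>112)&(Z<160))
    rep("bowl",(np.hypot(X-576,Y+135)<75)&(Z>50)&(Z<70))
    rep("lid",(np.hypot(X-572,Y-105)<66)&(Z>90)&(Z<106))
    rep("ring",(np.hypot(X-576,Y+135)<50)&(Z>26)&(Z<55)&(I.max(2)<110))
cv2.imwrite("pics/c11.png",cv2.resize(np.vstack(a),None,fx=1.5,fy=1.5)[...,::-1])
E
```

```text
scene churner 603 [450.  -1.  52.] [array([446., -16.]), array([ 35., 190.]), np.float64(1.0)]
scene cup 352 [577. -15.  81.] [array([576., -16.]), array([58., 56.]), np.float64(34.0)]
scene whistle 120 [578. 105. 137.] [array([575., 104.]), array([23., 24.]), np.float64(13.0)]
scene bowl 345 [ 555. -142.   57.] [array([ 576., -134.]), array([132., 128.]), np.float64(18.0)]
scene lid 1558 [580. 108.  99.] [array([572., 105.]), array([121., 118.]), np.float64(37.0)]
scene ring 252 [ 579. -142.   41.] [array([ 578., -143.]), array([61., 57.]), np.float64(36.0)]
top churner 433 [443. -11.  53.] [array([443., -19.]), array([ 34., 190.]), np.float64(1.0)]
top cup 117 [575. -20.  89.] [array([572., -18.]), array([56., 56.]), np.float64(62.0)]
top whistle 60 [567. 101. 139.] [array([569., 101.]), array([23., 22.]), np.float64(83.0)]
top bowl 195 [ 582. -153.   57.] [array([ 576., -138.]), array([128., 129.]), np.float64(88.0)]
top lid 1167 [569. 103.  98.] [array([570., 103.]), array([117., 118.]), np.float64(43.0)]
top ring 102 [ 579. -142.   41.] [array([ 575., -144.]), array([54., 55.]), np.float64(43.0)]
```

View pics/c11.png

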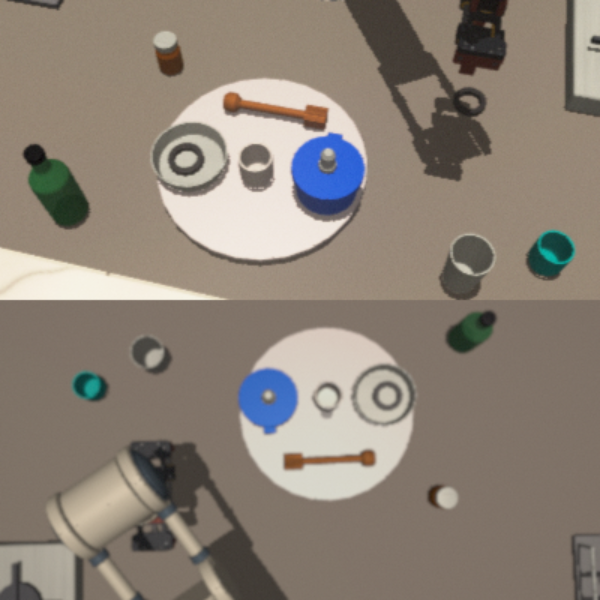

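Everything is in place and the gripper is clear, so I'm handing in.

```bash
python3 -c "
from cell import *
print(sign_off())"
```

```text
the job is handed in; nothing more can be done
None
```

All four things are put away on the turntable, and the job was handed in at about 26.5 s of the 99 s allowed. `sign_off` reports no verdict, so the figures below are my own last measurements from the scene and top cameras.

| Item | Last check | Needed |
|---|---|---|
| Gasket ring | flat, top at z = 41 mm (underside 29 mm, on the bowl floor), about 8 mm off the bowl centre | under 30 mm off centre |
| Whistle | upright, within about 3 mm of the lid's middle | within 15 mm |
| Cup | upright, about 119 mm from the bowl and 121 mm from the container, about on their line | within 135 mm of each, 20 mm of the line |
| Churner | flat, about 100 mm in front of the axis, 2 mm sideways, parallel to the row within about 1° | 50–145 mm in front, 50 mm sideways, 15° |
| Bowl and container | moved no more than about 1–2 mm, within measuring error | under 20 mm |

- **Bystanders:** the bottle, tumbler and spice jar look untouched in the last picture; I did not measure them again.
- **Disagreements:** the two cameras differ by up to about 6 mm on positions, well inside the tolerances.
- **Failed commands:** my first move was refused whole because the rows lacked some keys, and one checking script crashed. Neither affected the scene.

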